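# Couple the magnifier head to its ball stand

### The job

Fit the magnifier head onto the stand that ends in a ball: pull its T-handle up to open the coupler, lower the open socket over the ball until its rim sits fully down on the collar below the ball, then press the handle all the way down to lock it and let go.

Things in the scene. Friction and masses are not known exactly. Their poses are not given: they have to be found in the camera images.
- handle_bar (a point): Centre of the black T-bar on top of the loose magnifier head: 74 mm long along x, 14 mm wide (y), 14 mm tall, on a 12 mm stem; the lens lies towards -y. At first the head stands on the bench, handle down, bar centre 96 mm up and 24 mm over a 24 mm wide boss on the head. The head weighs 0.4 to 0.65 kg, nearly balanced about the stem, and can be carried by the bar.
- handle (a joint): T-handle's height in m: 0 fully down (locked, bar centre 96 mm above the bell's rim), 0.022 fully up at its stop (open, 118 mm). Slides straight with about 2.2 N of friction and stays where left. Lifting the bar first raises the handle to its stop, then carries the head; once the bell stands on something, pushing the bar down lowers the handle.
- socket_mouth (a point): Centre of the open mouth under the head's aluminium bell, level with its rim; z up along the bell's axis. Bell 68 mm wide at the rim, 56 mm tall; bore 56 mm wide at the mouth, narrowing to 40 mm, 48 mm deep. Lens ring on one side reaches 111 mm from the axis, 28 to 40 mm above the rim; brass counterweight on the other reaches 64 mm.
- ball (a point): Centre of the 30 mm steel ball on the ball stand, which is fixed to the bench; z up. It is 72 mm above the bench and 22 mm above the top of the stand's flat round collar, 78 mm across; seated, the bell's rim rests on this collar, turned any way. Two similar but lower stands nearby end in a flat disc and in a cone.

How it is judged:
By the outcome, as a careful person would: the job done as asked, in the order asked, and still so for the second after the job is handed in, with the robot touching nothing.
It also fails if it takes over 43 s, if anything falls off the work surface, if the arm or the gripper's body presses on something with over 40 N, if the wrist force passes 120 N, or if a joint passes its speed limit or range.

### The arm

A 7-joint arm with a two-finger parallel gripper is mounted at the origin on the work surface. World frame = base frame: x ahead of the robot, y to its left, z up, the work surface at z = 0. Lengths are in m, angles in rad, forces in N, time in s.
With the tool pointing down it reaches from about 0.425 to 0.925 m from the base axis. Payload 6.8 kg.
Tool frame: the origin (TCP) lies on the front face of the gripper's body, between the roots of the fingers; the fingertips stand 73 mm ahead of it and the grasp point (between the pads) lies 54 mm ahead of it; z points along the fingers, y is the direction in which the jaws open and shut (so a half turn about z gives the same grasp; the last joint's range is limited). The gripper opens to 85 mm and grips with 20 to 120 N. Pads are 22 mm wide; open, the fingers measure 114 mm over their backs; the gripper's body (76 mm by 85 mm) begins 54 mm behind the grasp point. The pads swing forward as they close: fully open they stand 13 mm farther back than shut.
Start: joints at [-1.246, 0.477, 0.022, 1.555, -0.011, 1.109, -0.083], TCP at [0.283, 0.613, 0.304] pointing down, gripper open.
Joint ranges: [-2.96, 2.96], [-0.34, 2.1], [-1.41, 1.46], [0.24, 2.44], [-1.37, 4.51], [0.17, 1.92], [-2.96, 2.96]. Speed limits (rad/s): [2.39, 2.39, 3.14, 3.14, 3.14, 3.14, 3.14].

### API

Orientations are given as a unit quaternion [w, x, y, z].
In Python, from station import get_obs, read_camera, hand_in, spot_in, cut_out, spot_point gives the robot as it stands. The module is installed in compiled form; this text tells all that it offers.
- The arm moves only by the tool move_arm, never from a script. Its arguments are lists of equal length, an entry for each row: "gripper": the opening, from 0 (shut) to 1 (fully open); "xyz": the shift along the tool's x, y, z in cm, a list of three; "twist": the turn about the tool's z in rad. A call has 1 to 5 rows; each row is the pose to reach, as a shift and turn from the pose commanded when the call began, along the tool's axes at that moment; what a row does not reach only later rows make up. A row lasts 1/12 s, in which the tool goes at most 41.7 mm and 7.16 degrees, less where a joint would pass 70% of its speed; a pose out of reach is approached as far as the arm can. A call with a gripper value outside its range is refused whole. The fingers move at their own pace and stop on an object; "squeeze" is the grip in N (left out, the last holds). Time passes only in rows, so rows that repeat a pose let the fingers close. It gives the time, the measured TCP pose, the force and the opening at its end, in the units of the state.
- get_obs(): the state, without advancing time (a new reading comes with each control period).
- read_camera(name): name is "side" or "top"; returns a dict with "pixels" (384x512x3 uint8, red, green, blue), "fx", "fy", "cx", "cy" (pixels), "R" (3x3) and "t" (3): a world point X has camera coordinates R X + t. Camera axes: x right, y down, z forward; pixel columns grow to the right and rows downward; lengths in m; the calibration is good to about 2 mm. A picture is of the moment at which its call begins. There is no depth.
- hand_in(): hands the job in, once; it reports no verdict.
Trained networks look in the newest picture that a camera, given by its name, has taken for a name from the list of things; names that differ only in an ending like _2 or _b are one class to them, and where a whole thing is asked for, a point or a joint stands for the part that bears it (a point fixed in the world has none). Each returns a list of dicts, best first, with "p" (0 to 1); they miss things now and then, are a little off and sometimes report something else, mostly with a low value. They report only what shows in the picture. A call takes as long as a camera call.
- spot_in(query, camera): "centre" ([x, y, z] in m, in world coordinates, good to about 4 mm: the middle of the surface that is visible of it).
- cut_out(query, camera): "pixels" (384x512 bool, what is visible of it).
- spot_point(query, camera): "centre" ([x, y, z] in m, in world coordinates, good to about 4 mm: a listed point, or the origin of a listed thing).
The state is a dict: "t": time; "q": joint angles; "joint_vel": joint speeds; "joint_torque": joint torques, N m; "eef_pos": TCP position; "tool_rot": TCP orientation; "contact_force": force on the tool from outside, world axes, zero at the start; "torque": the same for the moment, N m; "gripper_width": opening from 0.0 (shut) to 1.0 (fully open).
Only numpy, scipy, OpenCV 4.12 (cv2) and the standard library are available. Lean on these libraries where they do the work, as an engineer would, in place of code of your own. Each camera call takes 0.05 s, during which the arm holds its last target.

## Working session

There is one attempt and no reset: what is moved stays moved. The work goes in short steps, Python scripts to look and compute and a tool call to move; the robot and the scene stay as the last step left them, time stands still between calls to the robot, and variables do not carry over. Pictures are saved under pics/ and viewed, and the job is handed in when it is done.

Besides the shell and the picture viewer there is one more tool, called by a JSON object that holds its "fn" and its "kwargs", one argument or row to a line. move_arm: Moves the arm, as the interface text tells. Its arguments: {"type":"object","properties":{"gripper":{"type":"array","items":{"type":"number"}},"xyz":{"type":"array","items":{"type":"array","items":{"type":"number"}}},"twist":{"type":"array","items":{"type":"number"}},"squeeze":{"type":"number"}},"required":["gripper","xyz","twist"]}

```bash
mkdir -p pics
cat > h.py <<'E'
from station import *
import numpy as np, cv2
def snap(c,n):
    d=read_camera(c); cv2.imwrite(f'pics/{n}.png',cv2.cvtColor(d['pixels'],cv2.COLOR_RGB2BGR)); return d
def proj(d,X):
    p=np.array(d['R'])@np.array(X)+np.array(d['t']); return np.round([d['fx']*p[0]/p[2]+d['cx'],d['fy']*p[1]/p[2]+d['cy']],1)
E
python3 - <<'E'
from h import *
o=get_obs();print(o['t'],o['eef_pos'],o['tool_rot'],o['contact_force'],o['gripper_width'])
for c in('top','side'):
    d=snap(c,c+'0'); print(c, np.round(-np.array(d['R']).T@np.array(d['t']),3))
    for q in('handle_bar','socket_mouth','ball'):
        for r in spot_point(q,c)[:3]: print(q,np.round(r['centre'],4),round(r['p'],2),proj(d,r['centre']))
E
```

```text
0.0 [0.28289618 0.61234506 0.30291956] [-1.32089179e-04  2.14693053e-01  9.76681131e-01 -9.19170839e-04] [ 0.50042748 -0.04733323  0.2024679 ] 0.9974992347706737
top [0.477 0.018 0.83 ]
handle_bar [ 0.5535 -0.1829  0.0965] 0.7 [353.4 193.1]
socket_mouth [ 0.554  -0.1825  0.0008] 0.59 [341.3 197.3]
ball [0.4905 0.2965 0.0693] 0.62 [108.5 223.3]
side [ 0.171 -0.43   0.645]
handle_bar [ 0.5526 -0.1778  0.0965] 0.9 [334.5 241.5]
socket_mouth [ 0.5515 -0.1777 -0.0042] 0.92 [326.1 273.2]
ball [0.4889 0.295  0.0743] 0.77 [178.1 137.3]
```

View pics/top0.png

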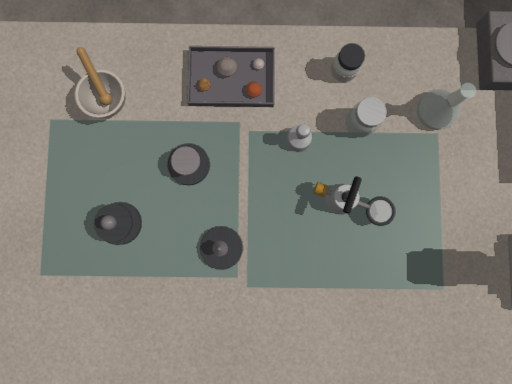

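View pics/side0.png

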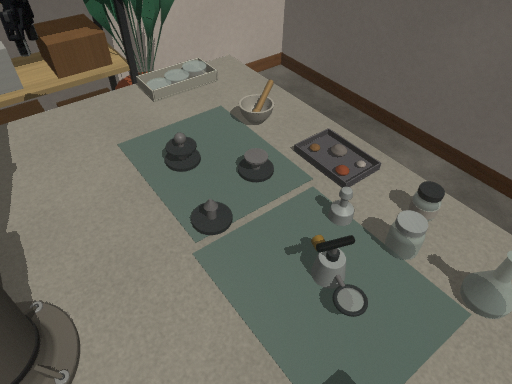

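Top view: the ball stand is at (108,223), the disc at (187,162) and the cone at (221,248). The head is at (347,196) with its black bar running from (357,178) to (348,213). In the side view the ball is at (180,140) and the bar at (335,243). The reports match the picture. Next I'll measure the bar's axis and refine the points.

```bash
cat >> h.py <<'E'
def ray(d,uv,z):
    R=np.array(d['R']);C=-R.T@np.array(d['t']);v=R.T@np.array([(uv[0]-d['cx'])/d['fx'],(uv[1]-d['cy'])/d['fy'],1])
    return C+v*(z-C[2])/v[2]
def bar(c,d,ztop):
    g=cv2.cvtColor(d['pixels'],cv2.COLOR_RGB2GRAY)
    for r in cut_out('handle_bar',c)[:1]:
        m=r['pixels']; m2=m&(g<50); print('mask',m.sum(),m2.sum(),r['p'])
        ys,xs=np.nonzero(m2)
        P=np.array([ray(d,(x,y),ztop)[:2] for x,y in zip(xs,ys)])
        rect=cv2.minAreaRect((P*1000).astype(np.float32)); print(c,np.round(rect[0],1),np.round(rect[1],1),rect[2])
        w,v=np.linalg.eigh(np.cov(P.T)); a=v[:,1]; print('mean',P.mean(0).round(4),'ang',np.degrees(np.arctan2(a[1],a[0]))%180)
E
python3 - <<'E'
from h import *
for c in('top','side'):
    d=read_camera(c); bar(c,d,0.1)
    for q in('handle_bar','ball'):
        for r in spot_in(q,c)[:1]+spot_point(q,c)[:1]: print(q,np.round(r['centre'],4),round(r['p'],2))
    for r in cut_out('ball',c)[:2]: 
        ys,xs=np.nonzero(r['pixels']); print('ballmask',r['p'],len(xs),xs.min(),xs.max(),ys.min(),ys.max())
    # crops
    for n,X in(('ball',(.49,.296,.072)),('bar',(.553,-.18,.096))):
        u,v=proj(d,X).astype(int); im=cv2.cvtColor(d['pixels'],cv2.COLOR_RGB2BGR)[max(v-35,0):v+35,u-45:u+45]; cv2.imwrite(f'pics/{c}_{n}.png',cv2.resize(im,None,fx=4,fy=4))
a=[cv2.imread(f'pics/{c}_{n}.png') for c in('top','side') for n in('ball','bar')]
cv2.imwrite('pics/crops.png',np.vstack([np.hstack(a[:2]),np.hstack(a[2:])]))
E
```

```text
handle_bar [ 0.5529 -0.1809  0.1047] 0.62
handle_bar [ 0.5516 -0.1806  0.0926] 0.82
ball [0.4901 0.2853 0.0496] 0.67
ball [0.4928 0.2981 0.0706] 0.69
ballmask 0.95 1594 94 141 202 244
mask 362 331 0.6
side [ 547.5 -185.1] [22.3 75.1] 70.35499572753906
mean [ 0.547 -0.183] ang 161.9610438986661
handle_bar [ 0.5458 -0.1815  0.1014] 0.69
handle_bar [ 0.5538 -0.1782  0.0946] 0.76
ball [0.4809 0.2797 0.0482] 0.65
ball [0.4883 0.2962 0.0746] 0.94
ballmask 0.56 1071 165 200 132 171
```

View pics/crops.png

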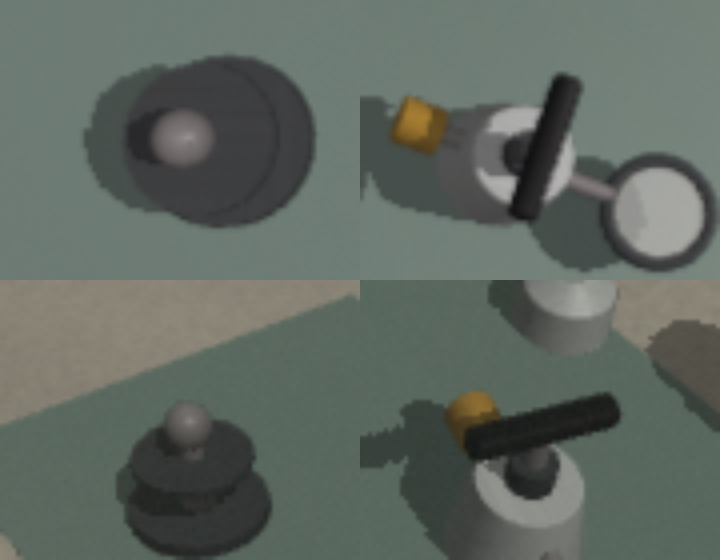

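Crops: the ball shows clearly in both views at crop px (183,138) and (187,145). The bar ends are at about (566,75)/(525,218) in top and (472,441)/(613,410) in side. I'll triangulate from these.

```bash
cat >> h.py <<'E'
def tri(obs):
    A=[];b=[]
    for d,(u,v) in obs:
        R=np.array(d['R']);t=np.array(d['t'])
        for k,f,c,x in((0,d['fx'],d['cx'],u),(1,d['fy'],d['cy'],v)):
            n=(x-c)/f; A.append(R[k]-n*R[2]); b.append(n*t[2]-t[k])
    return np.linalg.lstsq(np.array(A),np.array(b),rcond=None)[0]
E
python3 - <<'E'
from h import *
T=read_camera('top');S=read_camera('side')
def full(d,X,p): 
    u,v=proj(d,X).astype(int); return (u-45+(p[0]-1.5)/4, v-35+(p[1]-1.5)/4)
b=(.49,.296,.072);h=(.553,-.18,.096)
bt,bs=full(T,b,(183,138)),full(S,b,(187,145))
B=tri([(T,bt),(S,bs)]);print('ball',B,proj(T,B)-bt,proj(S,B)-bs,ray(T,bt,.072),ray(S,bs,.072))
tc=[full(T,h,p) for p in((206,75),(165,218))]; sc=[full(S,h,p) for p in((253,130),(112,161))]
print(tc,sc)
E=[tri([(T,a),(S,c)]) for a,c in zip(tc,sc)]; print('ends',E, np.linalg.norm(E[0]-E[1]),(E[0]+E[1])/2)
m=np.mean(tc,0);n=np.mean(sc,0);print('top@.0965',ray(T,m,.1),'side',ray(S,n,.098))
for d,pts,n in((T,tc,'top'),(S,sc,'side')):
    g=cv2.cvtColor(d['pixels'],cv2.COLOR_RGB2GRAY)
    e=[ray(d,p,.1) for p in pts]; v=e[0]-e[1]; print(n,'len',np.linalg.norm(v),'ang',np.degrees(np.arctan2(v[1],v[0])))
E
```

```text
ball [0.49283096 0.29674977 0.06968693] [ 0.025 -0.025] [0.025 0.025] [0.49283146 0.29587496 0.072     ] [0.49149535 0.29386557 0.072     ]
[(np.float64(357.125), np.float64(176.375)), (np.float64(346.875), np.float64(212.125))] [(np.float64(352.875), np.float64(239.125)), (np.float64(317.625), np.float64(246.875))]
ends [array([ 0.58694425, -0.19189745,  0.09202663]), array([ 0.51699645, -0.16944988,  0.09936386])] 0.07382698323516806 [ 0.55197035 -0.18067367  0.09569525]
top@.0965 [ 0.5509525  -0.17920792  0.1       ] side [ 0.55012091 -0.18165894  0.098     ]
top len 0.07227555454490858 ang -16.64262890427238
side len 0.06867654425614676 ang -21.618145994277736
```

Bar centre is about (0.552, -0.180, 0.096) with its axis at -17.5° and a measured length of 74 mm. The ball is about (0.4915, 0.2955, 0.072). All of this agrees with the given sizes. Moving over the head now.

{"fn": "move_arm", "kwargs": {
  "gripper": [1, 1, 1, 1, 1],
  "xyz": [
    [-2.75, -2.9, 0],
    [-5.5, -5.8, 0],
    [-8.25, -8.7, 0],
    [-11, -11.6, 0],
    [-13.75, -14.5, 0]
  ],
  "twist": [0, 0, 0, 0, 0]
}}

```text
t: 1.62
eef_pos: [0.3475, 0.4216, 0.304]
tool_rot: [0.0, 0.215, 0.977, 0.0]
contact_force: [1.9, -0.6, 0.5]
gripper_width: 1.002
```

{"fn": "move_arm", "kwargs": {
  "gripper": [1, 1, 1, 1, 1],
  "xyz": [
    [-2.75, -2.9, 0],
    [-5.5, -5.8, 0],
    [-8.25, -8.7, 0],
    [-11, -11.6, 0],
    [-13.75, -14.5, 0]
  ],
  "twist": [0, 0, 0, 0, 0]
}}

```text
t: 2.03
eef_pos: [0.4114, 0.2323, 0.3043]
tool_rot: [0.0, 0.215, 0.977, 0.0]
contact_force: [2.2, -0.2, -0.6]
gripper_width: 1.001
```

{"fn": "move_arm", "kwargs": {
  "gripper": [1, 1, 1, 1, 1],
  "xyz": [
    [-2.75, -2.9, 0],
    [-5.5, -5.8, 0],
    [-8.25, -8.7, 0],
    [-11, -11.6, 0],
    [-13.75, -14.5, 0]
  ],
  "twist": [0, 0, 0, 0, 0]
}}

```text
t: 2.45
eef_pos: [0.4754, 0.0429, 0.3043]
tool_rot: [0.0, 0.215, 0.977, 0.0]
contact_force: [1.1, 0.2, 0.7]
gripper_width: 1.0
```

{"fn": "move_arm", "kwargs": {
  "gripper": [1, 1, 1, 1, 1],
  "xyz": [
    [-2.75, -2.9, 0],
    [-5.5, -5.8, 0],
    [-8.25, -8.7, 0],
    [-11, -11.6, 0],
    [-13.75, -14.5, 0]
  ],
  "twist": [-0.03, -0.06, -0.09, -0.127, -0.127]
}}

```text
t: 2.87
eef_pos: [0.5395, -0.1464, 0.3042]
tool_rot: [0.0, 0.151, 0.988, 0.0]
contact_force: [1.0, 1.6, 0.6]
gripper_width: 0.994
```

{"fn": "move_arm", "kwargs": {
  "gripper": [1, 1],
  "xyz": [
    [0, 0, 0],
    [0, 0, 0]
  ],
  "twist": [0, 0]
}}

```text
t: 3.03
eef_pos: [0.5391, -0.1472, 0.3039]
tool_rot: [0.0, 0.155, 0.988, -0.001]
contact_force: [0.2, 0.5, -0.1]
gripper_width: 1.0
```

```bash
cat >> h.py <<'E'
from scipy.spatial.transform import Rotation as Ro
def tool():
    o=get_obs(); w,x,y,z=o['tool_rot']; R=Ro.from_quat([x,y,z,w]).as_matrix(); return o,np.array(o['eef_pos']),R
def need(X):
    o,p,R=tool(); print('t',o['t'],'p',p.round(4),'yang',np.degrees(np.arctan2(R[1,1],R[0,1])).round(2),'F',np.round(o['contact_force'],1),'w',round(o['gripper_width'],3)); print('need cm',(R.T@(np.array(X)-p)*100).round(2))
E
python3 -c "
from h import *
need((.552,-.18,.20))
for c in('top','side'):
    d=snap(c,c+'1')
    for r in spot_point('handle_bar',c)[:1]: print(np.round(r['centre'],4),r['p'])
"
```

```text
t 3.0333 p [ 0.5391 -0.1472  0.3039] yang 72.18 F [ 0.2  0.5 -0.1] w 1.0
need cm [-2.22 -2.71 10.4 ]
[ 0.5529 -0.1831  0.0991] 0.59
[ 0.5479 -0.1801  0.0944] 0.91
```

{"fn": "move_arm", "kwargs": {
  "gripper": [1, 1, 1, 1, 1],
  "xyz": [
    [-1.1, -1.4, 0.5],
    [-2.2, -2.8, 2],
    [-2.2, -2.8, 5],
    [-2.2, -2.8, 7],
    [-2.2, -2.8, 8]
  ],
  "twist": [0, 0, 0, 0, 0]
}}

```text
t: 3.65
eef_pos: [0.5506, -0.1758, 0.2214]
tool_rot: [-0.002, 0.151, 0.988, 0.0]
contact_force: [0.2, -0.5, -0.1]
gripper_width: 1.001
```

```bash
python3 -c "
from h import *
need((.552,-.181,.153))
for c in('top','side'):
    d=snap(c,c+'2')
    for r in spot_point('handle_bar',c)[:1]: print(np.round(r['centre'],4),r['p'])
    u,v=proj(d,(.552,-.18,.12)).astype(int); im=cv2.imread(f'pics/{c}2.png')[v-60:v+60,u-60:u+60]; cv2.imwrite(f'pics/c_{c}.png',cv2.resize(im,(400,400)))
cv2.imwrite('pics/crop2.png',np.hstack([cv2.imread('pics/c_top.png'),cv2.imread('pics/c_side.png')]))
"
```

```text
t 3.65 p [ 0.5506 -0.1758  0.2214] yang 72.6 F [ 0.2 -0.5 -0.1] w 1.001
need cm [-0.32 -0.45  6.84]
[ 0.5502 -0.1816  0.0976] 0.5
[ 0.5531 -0.1771  0.0985] 0.62
```

View pics/crop2.png

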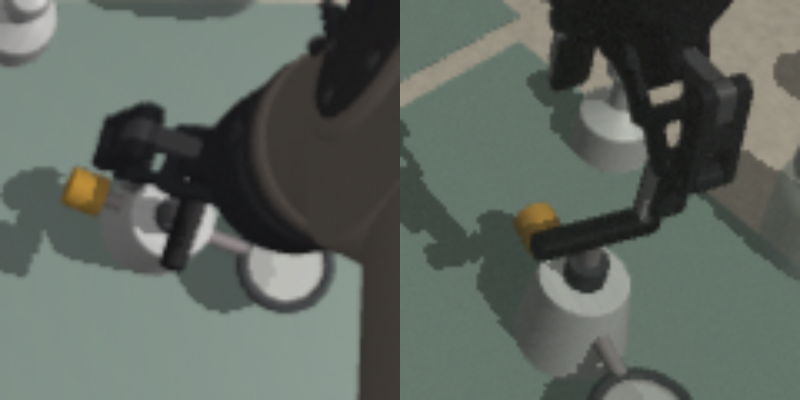

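The open jaws straddle the bar, so I'm descending.

{"fn": "move_arm", "kwargs": {
  "gripper": [1, 1, 1, 1, 1],
  "xyz": [
    [-0.2, -0.3, 2],
    [-0.2, -0.3, 4],
    [-0.2, -0.3, 5.5],
    [-0.2, -0.3, 6.6],
    [-0.2, -0.3, 6.6]
  ],
  "twist": [0, 0, 0, 0, 0]
}}

```text
t: 4.27
eef_pos: [0.5524, -0.1806, 0.1571]
tool_rot: [-0.001, 0.152, 0.988, 0.0]
contact_force: [-1.0, 0.7, 0.2]
gripper_width: 1.0
```

```bash
python3 -c "
from h import *
need((.552,-.181,.153))"
```

```text
t 4.2667 p [ 0.5524 -0.1806  0.1571] yang 72.52 F [-1.   0.7  0.2] w 1.0
need cm [ 0.02 -0.05  0.41]
```

{"fn": "move_arm", "kwargs": {
  "gripper": [0.6, 0.3, 0, 0, 0],
  "xyz": [
    [0, 0, 0.2],
    [0, 0, 0.3],
    [0, 0, 0.3],
    [0, 0, 0.3],
    [0, 0, 0.3]
  ],
  "twist": [0, 0, 0, 0, 0],
  "squeeze": 50
}}

```text
t: 4.68
eef_pos: [0.553, -0.1813, 0.1556]
tool_rot: [0.001, 0.152, 0.988, 0.0]
contact_force: [0.0, 0.2, -0.4]
gripper_width: 0.296
```

{"fn": "move_arm", "kwargs": {
  "gripper": [0, 0, 0, 0],
  "xyz": [
    [0, 0, 0],
    [0, 0, 0],
    [0, 0, 0],
    [0, 0, 0]
  ],
  "twist": [0, 0, 0, 0],
  "squeeze": 60
}}

```text
t: 5.02
eef_pos: [0.5531, -0.1814, 0.1554]
tool_rot: [0.001, 0.152, 0.988, -0.0]
contact_force: [-0.8, -0.2, 5.5]
gripper_width: 0.153
```

```bash
python3 -c "
from h import *
need((.552,-.181,.153))
for c in('top','side'):
    d=snap(c,c+'3')
    u,v=proj(d,(.552,-.18,.12)).astype(int); im=cv2.imread(f'pics/{c}3.png')[v-60:v+60,u-60:u+60]; cv2.imwrite(f'pics/c_{c}.png',cv2.resize(im,(400,400)))
cv2.imwrite('pics/crop3.png',np.hstack([cv2.imread('pics/c_top.png'),cv2.imread('pics/c_side.png')]))
"
```

```text
t 5.0167 p [ 0.5531 -0.1814  0.1554] yang 72.47 F [-0.8 -0.2  5.5] w 0.153
need cm [0.12 0.01 0.24]
```

View pics/crop3.png

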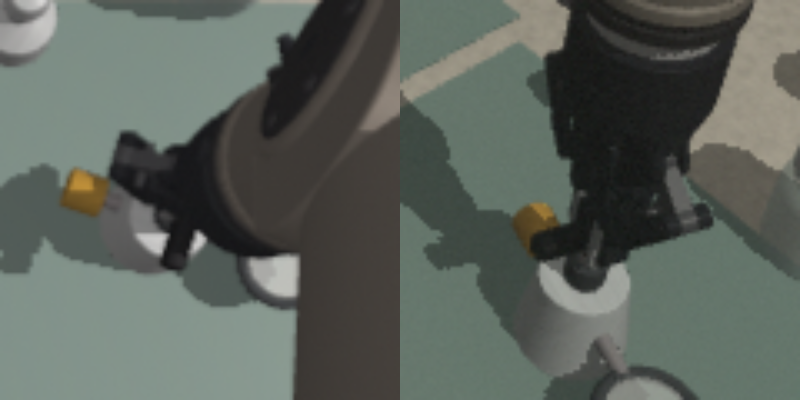

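The opening of 0.153 (about 13 mm) matches the bar. Lifting.

{"fn": "move_arm", "kwargs": {
  "gripper": [0, 0, 0, 0, 0],
  "xyz": [
    [0, 0, -0.5],
    [0, 0, -1.2],
    [0, 0, -1.9],
    [0, 0, -2.6],
    [0, 0, -3.5]
  ],
  "twist": [0, 0, 0, 0, 0],
  "squeeze": 90
}}

```text
t: 5.53
eef_pos: [0.5518, -0.1809, 0.1899]
tool_rot: [-0.001, 0.152, 0.988, 0.0]
contact_force: [0.0, -0.5, -5.7]
gripper_width: 0.137
```

{"fn": "move_arm", "kwargs": {
  "gripper": [0, 0, 0, 0, 0],
  "xyz": [
    [0, 0, -2],
    [0, 0, -5],
    [0, 0, -8],
    [0, 0, -11],
    [0, 0, -12.5]
  ],
  "twist": [0, 0, 0, 0, 0]
}}

```text
t: 5.95
eef_pos: [0.5532, -0.1818, 0.319]
tool_rot: [0.002, 0.153, 0.988, -0.0]
contact_force: [0.8, 0.3, -3.8]
gripper_width: 0.141
```

{"fn": "move_arm", "kwargs": {
  "gripper": [0, 0],
  "xyz": [
    [0, 0, 0],
    [0, 0, 0]
  ],
  "twist": [0, 0]
}}

```text
t: 6.12
eef_pos: [0.5524, -0.1811, 0.3153]
tool_rot: [0.0, 0.152, 0.988, 0.0]
contact_force: [-0.0, -0.1, -5.2]
gripper_width: 0.141
```

```bash
python3 -c "
from h import *
need((.4915,.2955,.31))
for c in('top','side'):
    d=snap(c,c+'4')
    for q in ('socket_mouth','handle_bar'):
      for r in spot_point(q,c)[:1]: print(q,np.round(r['centre'],4),r['p'])
cv2.imwrite('pics/p4.png',cv2.resize(np.hstack([cv2.imread('pics/top4.png')[60:],cv2.imread('pics/side4.png')[60:]]),(800,253)))
"
```

```text
t 6.1167 p [ 0.5524 -0.1811  0.3153] yang 72.49 F [-0.  -0.1 -5.2] w 0.141
need cm [20.15 43.62  0.53]
socket_mouth [ 0.5547 -0.1814  0.1365] 0.7
handle_bar [ 0.5521 -0.1809  0.2566] 0.69
socket_mouth [ 0.5483 -0.1773  0.1345] 0.84
handle_bar [ 0.5489 -0.1777  0.2543] 0.67
```

View pics/side4.png

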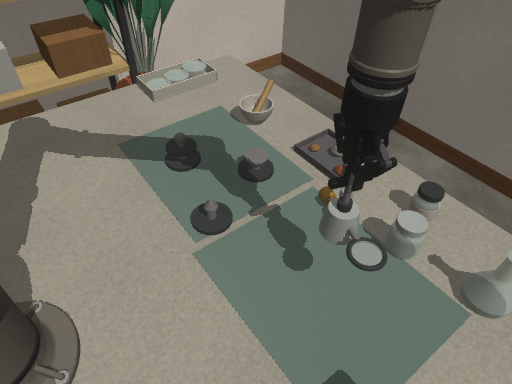

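The head hangs level at about (342,222) px. Mouth to bar measures about 119 mm, so the coupler is open. Carrying it to the ball now.

{"fn": "move_arm", "kwargs": {
  "gripper": [0, 0, 0, 0, 0],
  "xyz": [
    [0.6, 1.4, 0],
    [1.9, 4.1, 0],
    [3.3, 7.2, 0],
    [4.7, 10.2, 0],
    [6.1, 13.2, 0]
  ],
  "twist": [0, 0, 0, 0, 0]
}}

```text
t: 6.83
eef_pos: [0.5336, -0.0357, 0.3143]
tool_rot: [-0.001, 0.153, 0.988, -0.0]
contact_force: [0.8, 0.8, -4.6]
gripper_width: 0.14
```

{"fn": "move_arm", "kwargs": {
  "gripper": [0, 0, 0, 0, 0],
  "xyz": [
    [1.4, 3, 0],
    [2.8, 6, 0],
    [4.2, 9, 0],
    [5.6, 12, 0],
    [7, 15, 0]
  ],
  "twist": [0, 0, 0, 0, 0]
}}

```text
t: 7.25
eef_pos: [0.512, 0.1285, 0.3143]
tool_rot: [-0.0, 0.152, 0.988, -0.0]
contact_force: [0.9, -0.6, -5.3]
gripper_width: 0.14
```

{"fn": "move_arm", "kwargs": {
  "gripper": [0, 0, 0, 0, 0],
  "xyz": [
    [1.4, 3, 0],
    [2.8, 6, 0],
    [4.2, 9, 0],
    [5.4, 12, 0],
    [6, 13.4, 0]
  ],
  "twist": [0, 0, 0, 0, 0]
}}

```text
t: 7.67
eef_pos: [0.4943, 0.2782, 0.3142]
tool_rot: [-0.001, 0.15, 0.989, 0.001]
contact_force: [-0.2, 0.8, -4.3]
gripper_width: 0.142
```

{"fn": "move_arm", "kwargs": {
  "gripper": [0, 0, 0, 0],
  "xyz": [
    [0, 0, 0],
    [0.5, 1, 0],
    [0.7, 1.4, 0],
    [0.7, 1.4, 0]
  ],
  "twist": [0, 0, 0, 0]
}}

```text
t: 8.0
eef_pos: [0.493, 0.2892, 0.3145]
tool_rot: [-0.0, 0.152, 0.988, 0.0]
contact_force: [0.2, 0.5, -5.8]
gripper_width: 0.138
```

```bash
python3 -c "
from h import *
need((.4915,.2955,.31))
for c in('top','side'):
    d=snap(c,c+'5')
    for q in ('socket_mouth','handle_bar','ball'):
      for r in spot_point(q,c)[:1]: print(q,np.round(r['centre'],4),r['p'])
"
```

```text
t 8.0 p [0.493  0.2892 0.3145] yang 72.51 F [ 0.2  0.5 -5.8] w 0.138
need cm [0.34 0.55 0.46]
socket_mouth [0.495  0.2921 0.1356] 0.68
handle_bar [0.4918 0.2881 0.2555] 0.76
ball [0.4894 0.2958 0.0725] 0.97
socket_mouth [0.4919 0.2899 0.2525] 0.68
handle_bar [0.4895 0.2939 0.2521] 0.82
ball [0.4852 0.2945 0.0732] 0.55
```

View pics/side5.png

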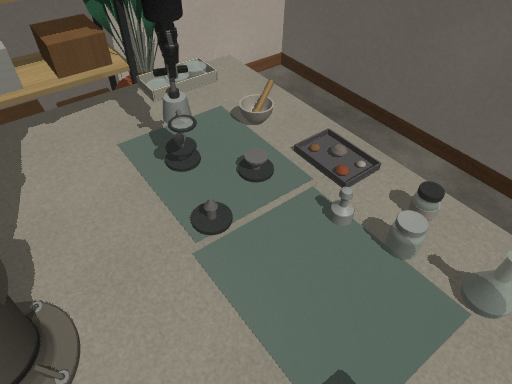

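View pics/top5.png

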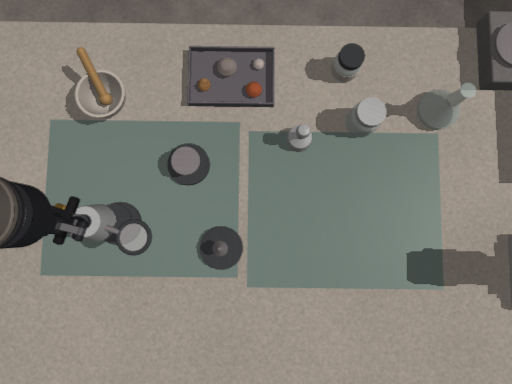

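The bell hangs over the ball stand: side view bell at (176,110), ball about (180,140). The TCP should shift by about (-2,+7) mm to sit over the ball. Correcting that and lowering partway.

{"fn": "move_arm", "kwargs": {
  "gripper": [0, 0, 0, 0, 0],
  "xyz": [
    [0.2, 0.3, 0],
    [0.4, 0.6, 0],
    [0.4, 0.6, 0.8],
    [0.4, 0.6, 1.8],
    [0.4, 0.6, 2.4]
  ],
  "twist": [0, 0, 0, 0, 0]
}}

```text
t: 8.82
eef_pos: [0.4907, 0.2951, 0.2891]
tool_rot: [-0.001, 0.152, 0.988, -0.001]
contact_force: [-0.5, -0.3, -4.9]
gripper_width: 0.14
```

{"fn": "move_arm", "kwargs": {
  "gripper": [0, 0],
  "xyz": [
    [0, 0, 0],
    [0, 0, 0]
  ],
  "twist": [0, 0]
}}

```text
t: 8.98
eef_pos: [0.491, 0.295, 0.29]
tool_rot: [-0.001, 0.152, 0.988, -0.001]
contact_force: [-0.3, 0.6, -4.5]
gripper_width: 0.138
```

```bash
python3 -c "
from h import *
need((.491,.296,.24))
for c in('top','side'):
    d=snap(c,c+'6')
    for q in ('socket_mouth','handle_bar'):
      for r in spot_point(q,c)[:1]: print(q,np.round(r['centre'],4),r['p'])
    u,v=proj(d,(.491,.296,.1)).astype(int); im=cv2.imread(f'pics/{c}6.png')[v-60:v+60,max(0,u-60):max(0,u-60)+120]; cv2.imwrite(f'pics/c_{c}.png',cv2.resize(im,(400,400)))
cv2.imwrite('pics/crop6.png',np.hstack([cv2.imread('pics/c_top.png'),cv2.imread('pics/c_side.png')]))
"
```

```text
t 8.9833 p [0.491 0.295 0.29 ] yang 72.47 F [-0.3  0.6 -4.5] w 0.138
need cm [0.03 0.1  4.99]
socket_mouth [0.4892 0.2941 0.1143] 0.6
handle_bar [0.4918 0.2932 0.2312] 0.84
socket_mouth [0.4883 0.2986 0.112 ] 0.93
handle_bar [0.4884 0.2994 0.2311] 0.56
```

View pics/crop6.png

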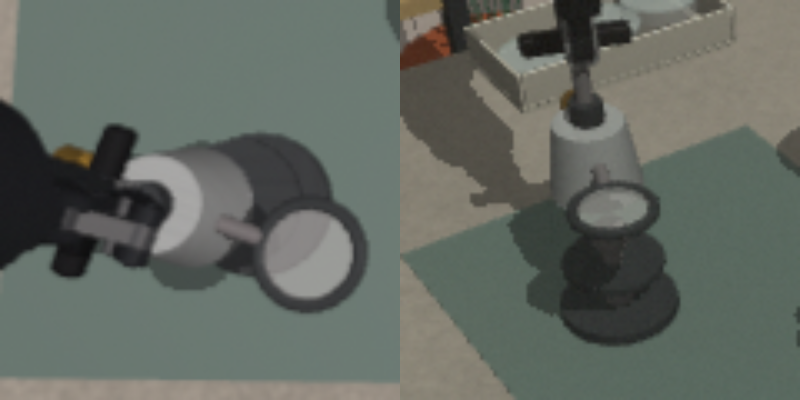

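The bell axis lines up with the stand in both views. Lowering until the rim is about 1 cm above the collar.

{"fn": "move_arm", "kwargs": {
  "gripper": [0, 0, 0, 0, 0],
  "xyz": [
    [0, 0.1, 0.8],
    [0, 0.1, 1.6],
    [0, 0.1, 2.4],
    [0, 0.1, 3.0],
    [0, 0.1, 3.0]
  ],
  "twist": [0, 0, 0, 0, 0]
}}

```text
t: 9.7
eef_pos: [0.4907, 0.2958, 0.2587]
tool_rot: [-0.001, 0.152, 0.988, -0.001]
contact_force: [-0.5, -0.6, -4.8]
gripper_width: 0.14
```

{"fn": "move_arm", "kwargs": {
  "gripper": [0, 0, 0, 0, 0],
  "xyz": [
    [0, 0, 0.6],
    [0, 0, 1.2],
    [0, 0, 1.8],
    [0, 0, 2.0],
    [0, 0, 2.0]
  ],
  "twist": [0, 0, 0, 0, 0]
}}

```text
t: 10.12
eef_pos: [0.4912, 0.2961, 0.2401]
tool_rot: [-0.001, 0.152, 0.988, -0.001]
contact_force: [0.0, -0.1, -5.0]
gripper_width: 0.147
```

```bash
python3 -c "
from h import *
need((.491,.296,.227))
for c in('top','side'):
    d=snap(c,c+'7')
    for q in ('socket_mouth','handle_bar'):
      for r in spot_point(q,c)[:1]: print(q,np.round(r['centre'],4),r['p'])
    u,v=proj(d,(.491,.296,.1)).astype(int); im=cv2.imread(f'pics/{c}7.png')[v-60:v+60,max(0,u-60):max(0,u-60)+120]; cv2.imwrite(f'pics/c_{c}.png',cv2.resize(im,(400,400)))
cv2.imwrite('pics/crop7.png',np.hstack([cv2.imread('pics/c_top.png'),cv2.imread('pics/c_side.png')]))
"
```

```text
t 10.1167 p [0.4912 0.2961 0.2401] yang 72.48 F [ 0.  -0.1 -5. ] w 0.147
need cm [ 0.02 -0.02  1.31]
socket_mouth [0.4897 0.2989 0.0624] 0.77
handle_bar [0.4933 0.2947 0.179 ] 0.74
socket_mouth [0.4886 0.3008 0.0584] 0.78
handle_bar [0.4906 0.3018 0.1804] 0.63
```

View pics/crop7.png

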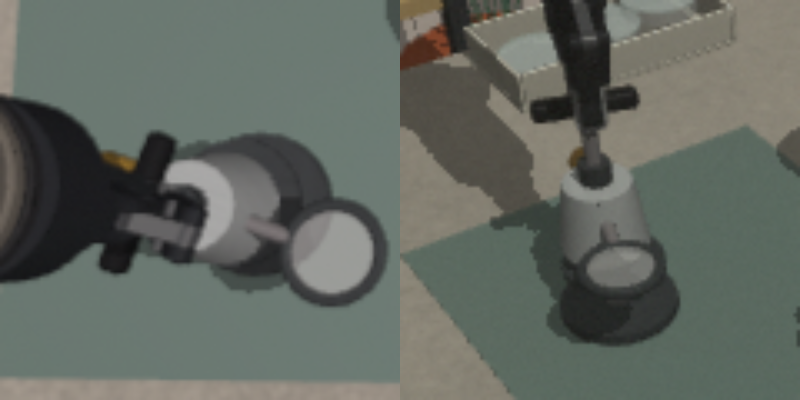

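No contact yet: the force is only the head's weight. The bell is over the ball, so I'm lowering the last bit until the force changes.

{"fn": "move_arm", "kwargs": {
  "gripper": [0, 0, 0, 0],
  "xyz": [
    [0, 0, 0.3],
    [0, 0, 0.6],
    [0, 0, 0.9],
    [0, 0, 0.9]
  ],
  "twist": [0, 0, 0, 0]
}}

```text
t: 10.75
eef_pos: [0.4912, 0.2961, 0.231]
tool_rot: [-0.001, 0.152, 0.988, -0.001]
contact_force: [-0.4, -0.3, -5.3]
gripper_width: 0.144
```

{"fn": "move_arm", "kwargs": {
  "gripper": [0, 0],
  "xyz": [
    [0, 0, 0.2],
    [0, 0, 0.2]
  ],
  "twist": [0, 0]
}}

```text
t: 10.92
eef_pos: [0.4915, 0.2963, 0.2295]
tool_rot: [-0.0, 0.152, 0.988, -0.0]
contact_force: [-0.0, 0.1, -3.9]
gripper_width: 0.134
```

{"fn": "move_arm", "kwargs": {
  "gripper": [0, 0],
  "xyz": [
    [0, 0, 0.2],
    [0, 0, 0.2]
  ],
  "twist": [0, 0]
}}

```text
t: 11.08
eef_pos: [0.4917, 0.2964, 0.2278]
tool_rot: [0.0, 0.152, 0.988, 0.0]
contact_force: [0.1, -0.2, -4.5]
gripper_width: 0.142
```

{"fn": "move_arm", "kwargs": {
  "gripper": [0, 0],
  "xyz": [
    [0, 0, 0.2],
    [0, 0, 0.2]
  ],
  "twist": [0, 0]
}}

```text
t: 11.25
eef_pos: [0.4919, 0.2963, 0.2262]
tool_rot: [0.0, 0.152, 0.988, 0.0]
contact_force: [-0.2, -0.5, -1.3]
gripper_width: 0.141
```

```bash
python3 -c "
from h import *
need((.491,.296,.227))
for c in('top','side'):
    d=snap(c,c+'8')
    for q in ('socket_mouth','handle_bar'):
      for r in spot_point(q,c)[:1]: print(q,np.round(r['centre'],4),r['p'])
    u,v=proj(d,(.491,.296,.1)).astype(int); im=cv2.imread(f'pics/{c}8.png')[v-60:v+60,max(0,u-60):max(0,u-60)+120]; cv2.imwrite(f'pics/c_{c}.png',cv2.resize(im,(400,400)))
cv2.imwrite('pics/crop8.png',np.hstack([cv2.imread('pics/c_top.png'),cv2.imread('pics/c_side.png')]))
"
```

```text
t 11.25 p [0.4919 0.2963 0.2262] yang 72.46 F [-0.2 -0.5 -1.3] w 0.141
need cm [ 0.07 -0.05 -0.08]
socket_mouth [0.4931 0.2964 0.0503] 0.94
handle_bar [0.4924 0.2956 0.1653] 0.66
socket_mouth [0.4873 0.3017 0.0487] 0.95
handle_bar [0.4888 0.3013 0.1643] 0.72
```

View pics/crop8.png

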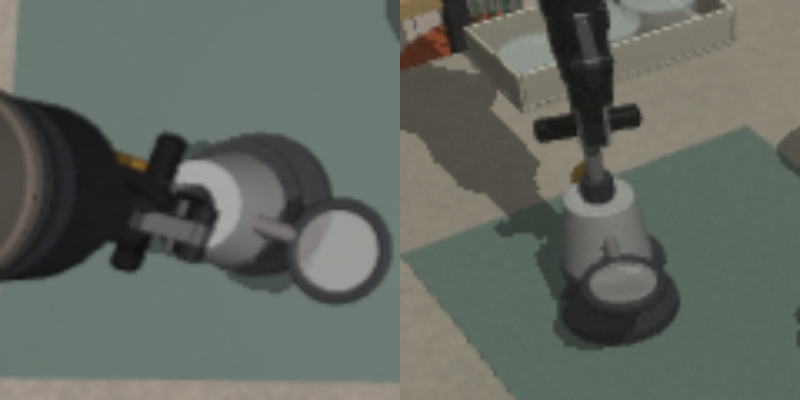

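Contact came at the expected height: rim about 0.050, TCP 0.226. Seated on the collar, so now pressing the handle down.

{"fn": "move_arm", "kwargs": {
  "gripper": [0, 0, 0, 0, 0],
  "xyz": [
    [0, 0, 0.3],
    [0, 0, 0.6],
    [0, 0, 0.9],
    [0, 0, 1.2],
    [0, 0, 1.2]
  ],
  "twist": [0, 0, 0, 0, 0]
}}

```text
t: 11.97
eef_pos: [0.4915, 0.2962, 0.2131]
tool_rot: [-0.0, 0.152, 0.988, -0.0]
contact_force: [1.3, 0.0, -3.1]
gripper_width: 0.144
```

{"fn": "move_arm", "kwargs": {
  "gripper": [0, 0, 0, 0],
  "xyz": [
    [0, 0, 0.3],
    [0, 0, 0.6],
    [0, 0, 0.8],
    [0, 0, 0.8]
  ],
  "twist": [0, 0, 0, 0]
}}

```text
t: 12.3
eef_pos: [0.4917, 0.2963, 0.2056]
tool_rot: [-0.0, 0.152, 0.988, -0.0]
contact_force: [-1.1, -1.2, -0.8]
gripper_width: 0.138
```

{"fn": "move_arm", "kwargs": {
  "gripper": [0, 0],
  "xyz": [
    [0, 0, 0.2],
    [0, 0, 0.2]
  ],
  "twist": [0, 0]
}}

```text
t: 12.47
eef_pos: [0.4921, 0.2964, 0.2054]
tool_rot: [0.0, 0.153, 0.988, 0.0]
contact_force: [-4.5, -3.5, 14.6]
gripper_width: 0.14
```

{"fn": "move_arm", "kwargs": {
  "gripper": [0, 0, 0],
  "xyz": [
    [0, 0, 0.15],
    [0, 0, 0.15],
    [0, 0, 0.15]
  ],
  "twist": [0, 0, 0]
}}

```text
t: 12.72
eef_pos: [0.4924, 0.2965, 0.2054]
tool_rot: [0.001, 0.153, 0.988, 0.001]
contact_force: [-6.1, -5.3, 25.1]
gripper_width: 0.139
```

```bash
python3 -c "
from h import *
need((.491,.296,.205))
for c in('top','side'):
    d=snap(c,c+'9')
    for q in ('socket_mouth','handle_bar'):
      for r in spot_point(q,c)[:1]: print(q,np.round(r['centre'],4),r['p'])
    u,v=proj(d,(.491,.296,.1)).astype(int); im=cv2.imread(f'pics/{c}9.png')[v-60:v+60,max(0,u-60):max(0,u-60)+120]; cv2.imwrite(f'pics/c_{c}.png',cv2.resize(im,(400,400)))
cv2.imwrite('pics/crop9.png',np.hstack([cv2.imread('pics/c_top.png'),cv2.imread('pics/c_side.png')]))
"
```

```text
t 12.7167 p [0.4924 0.2965 0.2054] yang 72.45 F [-6.1 -5.3 25.1] w 0.139
need cm [ 0.12 -0.09  0.04]
socket_mouth [0.4909 0.2973 0.0506] 0.87
handle_bar [0.4884 0.2961 0.1456] 0.49
handle_bar [0.4898 0.3055 0.1467] 0.7
```

View pics/crop9.png

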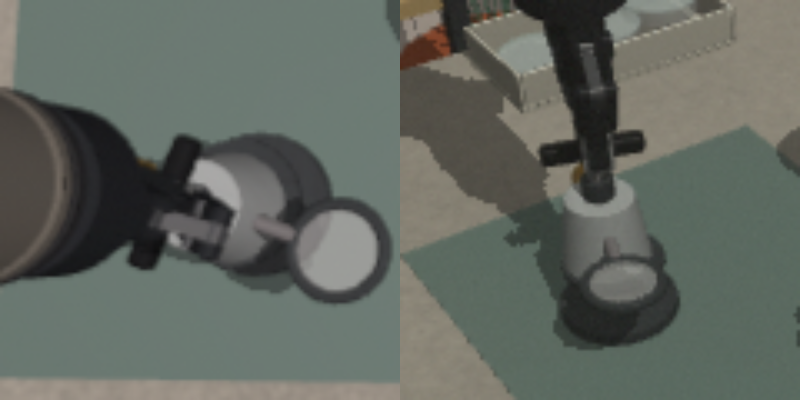

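The bell has not moved. The bar dropped to z≈0.146, which is 96 mm above the rim, and holds firm against 25 N, so it is locked. I'll ease the preload and open.

{"fn": "move_arm", "kwargs": {
  "gripper": [0, 0],
  "xyz": [
    [0, 0, -0.2],
    [0, 0, -0.2]
  ],
  "twist": [0, 0]
}}

```text
t: 13.18
eef_pos: [0.4919, 0.2963, 0.2055]
tool_rot: [0.0, 0.152, 0.988, 0.0]
contact_force: [-2.0, -3.7, 11.9]
gripper_width: 0.145
```

{"fn": "move_arm", "kwargs": {
  "gripper": [0.3, 0.6, 1, 1, 1],
  "xyz": [
    [0, 0, 0],
    [0, 0, 0],
    [0, 0, 0],
    [0, 0, 0],
    [0, 0, 0]
  ],
  "twist": [0, 0, 0, 0, 0]
}}

```text
t: 13.6
eef_pos: [0.4915, 0.2964, 0.2041]
tool_rot: [-0.0, 0.152, 0.988, -0.0]
contact_force: [-0.7, -0.0, -0.2]
gripper_width: 0.842
```

{"fn": "move_arm", "kwargs": {
  "gripper": [1, 1, 1],
  "xyz": [
    [0, 0, 0],
    [0, 0, 0],
    [0, 0, 0]
  ],
  "twist": [0, 0, 0]
}}

```text
t: 13.85
eef_pos: [0.4916, 0.2963, 0.2043]
tool_rot: [-0.0, 0.152, 0.988, -0.0]
contact_force: [0.1, -0.3, 0.2]
gripper_width: 1.0
```

Open with zero force. Retreating straight up.

{"fn": "move_arm", "kwargs": {
  "gripper": [1, 1, 1, 1, 1],
  "xyz": [
    [0, 0, -1],
    [0, 0, -3],
    [0, 0, -6],
    [0, 0, -9],
    [0, 0, -12]
  ],
  "twist": [0, 0, 0, 0, 0]
}}

```text
t: 14.27
eef_pos: [0.4915, 0.2961, 0.3265]
tool_rot: [0.0, 0.152, 0.988, 0.0]
contact_force: [-0.3, 0.1, -0.3]
gripper_width: 1.002
```

{"fn": "move_arm", "kwargs": {
  "gripper": [1, 1, 1, 1],
  "xyz": [
    [-3, 0, -1],
    [-6, 0, -2],
    [-9, 0, -2],
    [-9, 0, -2]
  ],
  "twist": [0, 0, 0, 0]
}}

```text
t: 14.6
eef_pos: [0.5824, 0.2655, 0.3463]
tool_rot: [0.003, 0.155, 0.988, -0.0]
contact_force: [-0.1, -0.4, -0.8]
gripper_width: 1.002
```

```bash
python3 -c "
from h import *
need((.491,.296,.205))
for c in('top','side'):
    d=snap(c,c+'10')
    for q in ('socket_mouth','handle_bar'):
      for r in spot_point(q,c)[:1]: print(q,np.round(r['centre'],4),r['p'])
    u,v=proj(d,(.491,.296,.1)).astype(int); im=cv2.imread(f'pics/{c}10.png')[v-60:v+60,max(0,u-60):max(0,u-60)+120]; cv2.imwrite(f'pics/c_{c}.png',cv2.resize(im,(400,400)))
cv2.imwrite('pics/crop10.png',np.hstack([cv2.imread('pics/c_top.png'),cv2.imread('pics/c_side.png')]))
"
```

```text
t 14.6 p [0.5824 0.2655 0.3463] yang 72.14 F [-0.1 -0.4 -0.8] w 1.002
need cm [ 9.71  0.09 14.07]
socket_mouth [0.4908 0.2959 0.0501] 0.9
handle_bar [0.4916 0.294  0.1438] 0.66
socket_mouth [0.4854 0.2988 0.0457] 0.69
handle_bar [0.4893 0.3016 0.1459] 0.6
```

View pics/crop10.png

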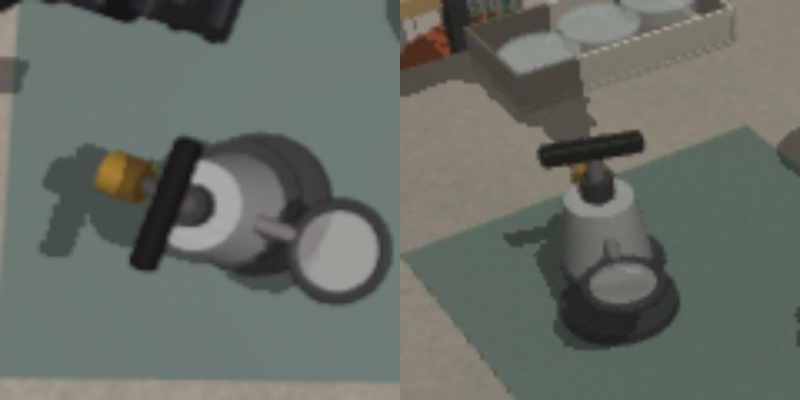

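The head sits upright on the stand: bell at about crop (230,205) top and (605,230) side. The bar is down and the gripper is clear. Handing in.

```bash
python3 -c "
from h import *
hand_in(); print(get_obs()['t'])"
```

```text
the job is handed in; nothing more can be done
the job is handed in; nothing more can be done
```

The magnifier head is on the ball stand with its rim down on the collar. The T-handle is pressed fully down, and the gripper is open and clear. I handed in at about 14.6 s of the 43 s allowed.

- **Opening:** I gripped the T-bar and lifted. The handle rose to its stop, with the bar about 119 mm above the rim against the 118 mm given for open.
- **Seating:** I lowered the bell over the ball. The weight came off at the expected height, with the rim measured at about 50 mm, which is the collar top.
- **Locking:** I pressed the handle down about 21 mm after contact, until it held firm against 25 N.
- **Last checks:** With the gripper away, the networks put the rim at 46–50 mm and the bar at 144–146 mm. That leaves the bar 94–100 mm above the rim, against 96 mm for locked. The mouth centre was within about 6 mm of the ball's measured position, close to the networks' 4 mm error. The head looked upright in both views.

**Disagreements:**
- The side camera's points were a few millimetres off the top camera's.
- The wrist force stayed slightly negative while the handle slid down, where I expected about +2 N. The images showed the bell still and only the handle moving.

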